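# Rake the broken specimen out of the guard into the scrap bin

### The arm

A 6-joint arm with a two-finger parallel gripper is mounted at the origin on the work surface. World frame = base frame: x ahead of the robot, y to its left, z up, the work surface at z = 0. Lengths are in m, angles in rad, forces in N, time in s.
With the tool pointing down it reaches from about 0.35 to 0.975 m from the base axis. Payload 7.1 kg.
Tool frame: the origin (TCP) lies between the finger pads; the fingertips stand 25 mm ahead of it and the grasp point (between the pads) lies 6 mm ahead of it; x points along the fingers, z is the direction in which the jaws open and shut, and the axes are right-handed (so a half turn about x gives the same grasp; the last joint's range is limited). The gripper opens to 88 mm and grips with 3 to 60 N. Pads are 20 mm wide; open, the fingers measure 115 mm over their backs; the gripper's body (75 mm by 178 mm) begins 61 mm behind the grasp point.
Start: joints at [-1.238, 0.423, 1.63, -0, 1.089, -0.019], TCP at [0.215, -0.587, 0.248] pointing down, gripper open.
Joint ranges: [-3, 3], [-0.9, 2.11], [0.09, 2.58], [-1.31, 4.45], [0.11, 2.69], [-2.54, 2.54]. Speed limits (rad/s): [2.39, 2.39, 3.01, 3.14, 3.14, 3.14].

### API

Orientations are given as a 3x3 rotation matrix whose columns are the frame's x, y, z axes.
In Python, from plant import telemetry, vision, job gives the robot as it stands. The module is installed in compiled form; this text tells all that it offers.
- The arm moves only by the tool step_arm, never from a script. Its argument "steps" is a list of rows, each an object with "slide": the shift along the world's x, y, z in cm, a list of three; "dr": the turn, a rotation vector about the world's x, y, z in degrees, a list of three; "claw": the opening, from 0 (shut) to 1 (fully open). In form: [{"slide": [x, y, z], "dr": [wx, wy, wz], "claw": claw}, ...]. A call has exactly 10 rows; each row shifts and turns the commanded pose from where the row before left it; what a row does not reach is not made up. A row lasts 1/8 s, in which the tool goes at most 62.5 mm and 10.7 degrees, less where a joint would pass 70% of its speed; a pose out of reach is approached as far as the arm can. A call is refused whole if a number of a shift passes 6.25 or a number of a turn 10.7, either way. A call with a gripper value outside its range is refused whole. The fingers move at their own pace and stop on an object; "grip_force" is the grip in N (left out, the last holds). Time passes only in rows, so rows that do not move let the fingers close, or fill a call up. It gives the time, the measured TCP pose, the force and the opening at its end, in the units of the state.
- telemetry.get_state(): the state, without advancing time (a new reading comes with each control period).
- vision.camera(name): name is "side" or "top" or "wrist"; returns a dict with "frame" (420x560x3 uint8, red, green, blue), "range_z" (420x560 float32, m along the optical axis (not along the pixel's ray), 0 where there is no reading), "vfov" (degrees; the focal length in pixels is half the picture's height over the tangent of half this angle, whatever the lens; pixels are square), "cx", "cy" (the principal point, pixels), "R" (3x3) and "t" (3): a world point X has camera coordinates R X + t. Camera axes: x right, y down, z forward; pixel columns grow to the right and rows downward; lengths in m; the calibration is good to about 2 mm. A picture is of the moment at which its call begins.
- job.hand_in(): hands the job in, once; it reports no verdict.
The state is a dict: "time_s": time; "joint_positions": joint angles; "qd": joint speeds; "joint_efforts": joint torques, N m; "tcp_pos": TCP position; "ee_rot": TCP orientation; "ft_force": force on the tool from outside, world axes, zero at the start; "wrist_torque": the same for the moment, N m; "opening": finger opening in m.
Only numpy, scipy, OpenCV 4.12 (cv2) and the standard library are available. Lean on these libraries where they do the work, as an engineer would, in place of code of your own. Each camera call takes 0.05 s, during which the arm holds its last target. There are 200 camera calls.

### The job

Clear the three broken plaster pieces from under the wire guard: lift the rake off its double hook, set it down on the open end of the deck and let go, then take it again by the black grip at the end of its handle and push all three pieces off the far end of the deck into the bin. Touch the pieces only with the rake, never with the gripper. Finally draw the rake back out of the guard and leave it lying flat on the open part of the deck; leave the whole beam, the beaker and the jar where they are.

Things in the scene. Friction and masses are not known exactly. Their poses are not given: they have to be found in the camera images.
- deck: fixed raised deck, dark steel top on a grey base, 200 wide (its x) by 420 long (its y, -210 to +210), flat top 80 above the bench. Origin: centre of its underside. Open from y = -210 to +80; a wire guard covers y = +80 to +210: side walls 35 high, 174 apart, a roof of bars with its lower side 122 above the deck top. Its ends are open: the rake enters at y = +80, pieces leave at y = +210
- bin: fixed open grey scrap bin, 220 (its x) by 170 (its y) by 62 high, walls 4, on the bench 3 mm from the deck's far end (rim 18 below the deck top). Same directions as the deck. Origin: centre of its underside
- rack: fixed plywood upright (120 wide, 300 high, face at its x = +140) with a double hook: two 8 mm steel prongs, 40 apart (y), level, running from the upright along -x to x = -25, top at height 205, ends turned up 12 higher. Origin: on the bench, under the place where the rake's arch hangs
- rake: rake, 210 long, 0.3 kg, hanging level by its arch. Blade at its -x end: aluminium, 140 wide (y), 45 high, 8 thick, flat pushing face at x = -85. Steel bar 14 wide along x. Black grip from x = 80 to 125, 22 wide (y), 40 high. Blade and grip stand on the flat underside. Origin: on the underside, below the arch; it balances there. To unhook: lift 20 to 40, then move 60 or more along its -x
- rake_tab (a point): centre of the flat tab on top of the rake's steel arch, 93 above its underside: 40 wide (rake y), 10 thick (rake x), z = 70 to 108; pinch it along the rake's x while it hangs. The arch is 78 wide (y), 10 thick, its opening z = 32 to 58
- rake_grip (a point): centre of the black grip, 26 above the rake's underside, 102.5 behind the rake's origin along its +x: pinch it along the rake's y. While the rake hangs, the prongs and the upright leave no room for this grasp
- rake_blade (a point): middle of the lower edge of the blade's pushing face, on the underside, at x = -85 of the rake
- piece_long: broken plaster piece, 75 long (x), 38 wide, 38 high, lying on the deck under the guard, about 0.2 kg. Origin: centre of its underside
- piece_short: broken plaster piece, 62 long (x), 38 wide, 38 high, under the guard. Origin: centre of its underside
- piece_flat: broken plaster piece, 60 long (x), 36 wide, 26 high, under the guard. Origin: centre of its underside
- piece_long_mid (a point): middle of piece_long, 19 above its underside
- piece_short_mid (a point): middle of piece_short, 19 above its underside
- piece_flat_mid (a point): middle of piece_flat, 13 above its underside
- beam: whole plaster test beam, 160 (x) by 40 by 40, lying on the bench; leave alone. Origin: centre of underside
- beaker: glass beaker, radius 36, 95 high, standing; leave alone. Origin: centre of underside
- jar: amber jar, radius 32, 100 high, standing; leave alone. Origin: centre of underside

How it is judged:
By the outcome, as a careful person would: the job done as asked, in the order asked, and still so for the second after the job is handed in, with the robot touching nothing.
It also fails if it takes over 53 s, if anything falls off the work surface, if the arm or the gripper's body presses on something with over 40 N, if the wrist force passes 120 N, or if a joint passes its speed limit or range.

## Working session

There is one attempt and no reset: what is moved stays moved. The work goes in short steps, Python scripts to look and compute and a tool call to move; the robot and the scene stay as the last step left them, time stands still between calls to the robot, and variables do not carry over. Pictures are saved under pics/ and viewed, about 8 in all and at most 12, crops included, and the job is handed in when it is done.

Besides the shell and the picture viewer there is one more tool, called after "Call:" as name([rows], argument=value, ...), one row to a line, values as JSON. step_arm: Moves the arm, as the interface text tells. Its arguments: {"type":"object","properties":{"steps":{"type":"array"},"grip_force":{"type":"number"}},"required":["steps"]}

```bash
mkdir -p pics; cat > h.py <<'E'
import numpy as np, cv2
from plant import telemetry, vision, job
def cam(n):
    c=vision.camera(n); h=c["frame"].shape[0]
    c["f"]=h/2/np.tan(np.radians(c["vfov"])/2); return c
def save(c,p): cv2.imwrite(p,c["frame"][:,:,::-1])
def cloud(c):
    z=c["range_z"]; v,u=np.indices(z.shape)
    P=np.stack([(u-c["cx"])/c["f"]*z,(v-c["cy"])/c["f"]*z,z],-1)
    W=(P-c["t"])@c["R"]   # R^T (P-t)
    W[z<=0]=np.nan; return W
E
python3 - <<'E'
from h import *
for n in ("top","side"):
    c=cam(n); save(c,f"pics/{n}0.png"); np.savez(f"{n}0.npz",**c)
    print(n,c["f"],c["R"].T@-c["t"],c["R"].round(2).tolist())
s=telemetry.get_state(); print(s["time_s"],s["tcp_pos"],s["ee_rot"],s["opening"])
E
```

```text
top 460.9560160624515 [0.40194165 0.08973717 1.80413478] [[0.01, -1.0, -0.02], [-0.99, -0.0, -0.11], [0.11, 0.02, -0.99]]
side 487.72390218877064 [-0.25878073  1.33851389  1.0090338 ] [[-0.84, -0.54, -0.03], [-0.25, 0.43, -0.86], [0.48, -0.72, -0.5]]
0.1 [ 0.2152313  -0.58626814  0.24698163] [[-4.68720494e-04  9.38753089e-01  3.44590217e-01]
 [ 1.29740328e-03  3.44590535e-01 -9.38752193e-01]
 [-9.99999049e-01  7.06008508e-06 -1.37945798e-03]] 0.08809628310999597
```

View pics/top0.png

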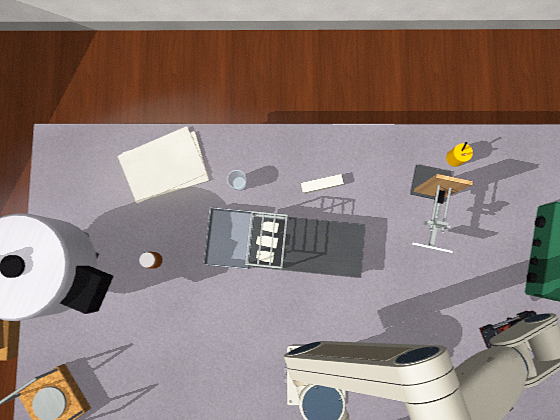

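View pics/side0.png

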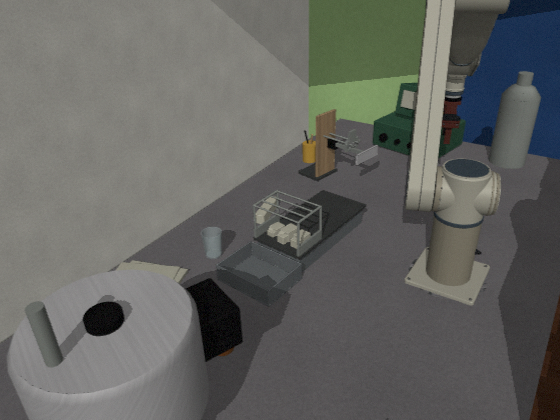

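The top view shows the deck at about (250–362, 210–278) px, with the guard at its left end. The bin is at (208–250) px, three white pieces lie at about (267, 225–258) px, and the rake and rack are at about (437, 180–250) px. The side view agrees. Next I'll measure with depth.

```bash
python3 - <<'E'
from h import *
c=dict(np.load("top0.npz")); W=cloud(c); f=c["frame"].astype(int)
def rect(m,name):
    p=W[m][:,:2].astype(np.float32); r=cv2.minAreaRect(p*1000)
    print(name,len(p),"c",np.round(r[0],1),"size",np.round(r[1],1),"ang",round(r[2],2),"z",np.percentile(W[m][:,2],[5,50,95]).round(4))
v,u=np.indices(W.shape[:2])
box=lambda a,b,cc,d:(u>=a)&(u<b)&(v>=cc)&(v<d)
z=W[:,:,2]
print("bench z",np.nanmedian(z[box(100,200,350,400)]))
dm=(abs(z-.08)<.008)&box(245,366,200,285)
rect(dm,"deck"); 
rect((abs(z-.08)<.008)&box(290,366,200,285),"deck open")
white=(f.min(2)>150)
rect(white&box(250,286,215,265)&(z<.14),"pieces")
wm=(white&box(250,286,215,265)&(z<.15)).astype(np.uint8)
n,l,st,ce=cv2.connectedComponentsWithStats(wm)
for i in range(1,n):
    if st[i,4]>10: rect(l==i,f"piece{i} px{ce[i].round(0)}")
rect((z>.03)&box(200,252,200,272)&(z<.09),"bin")
r=(z>.12)&box(408,460,180,256)
rect(r,"rake/hook")
for lo,hi in((.15,.2),(.2,.22),(.22,.25),(.25,.28),(.28,.35)):
    m=(z>lo)&(z<hi)&box(405,475,170,256)
    if m.sum()>3: rect(m,f"{lo}-{hi}")
m=(z>.02)&(z<.06)&box(295,360,170,200); rect(m,"beam")
for n,b in(("rack",(400,485,165,262)),("deck",(200,380,195,290))):
    cv2.imwrite(f"pics/z_{n}.png",cv2.resize(c["frame"][b[2]:b[3],b[0]:b[1],::-1],None,fx=6 if n=="rack" else 4,fy=6 if n=="rack" else 4,interpolation=cv2.INTER_CUBIC))
# print z map in rake region
np.set_printoptions(linewidth=250)
print((z[184:256:3,408:478:3]*1000).round(0).astype(int))
print(W[220,436],W[184,408])
E
```

```text
bench z 0.00010543082296843507
deck 4835 c [485.4  40.6] size [420.5 200.3] ang 84.7 z [0.0737 0.0797 0.0857]
deck open 3665 c [479.  -29.1] size [280.5 200.3] ang 84.7 z [0.0737 0.0796 0.0857]
pieces 517 c [508.8 186.6] size [190.8 137.1] ang 4.9 z [0.0787 0.1128 0.1223]
piece3 px[269. 216.] 21 c [590.6 180.4] size [34.1  7.5] ang 78.55 z [0.1097 0.1145 0.1188]
piece4 px[279. 217.] 20 c [589.9 147.2] size [41.  14.2] ang 58.66 z [0.1002 0.1143 0.1216]
piece7 px[267. 226.] 90 c [556.2 185.1] size [36.8 38.1] ang 76.36 z [0.0949 0.1038 0.1103]
piece8 px[276. 227.] 38 c [550.1 155.1] size [13.1 37.7] ang 77.81 z [0.0805 0.1065 0.1152]
piece14 px[257. 240.] 22 c [501.9 220.8] size [ 9.5 29. ] ang 80.69 z [0.1045 0.1095 0.1147]
piece15 px[266. 241.] 99 c [497.7 190.6] size [37.3 34.2] ang 0.5 z [0.1095 0.1166 0.1238]
piece16 px[274. 242.] 48 c [493.4 158. ] size [15.3 36.7] ang 82.67 z [0.083  0.1175 0.1237]
piece20 px[264. 256.] 101 c [443.5 196. ] size [36.1 37.5] ang 83.78 z [0.1094 0.1168 0.1245]
piece22 px[272. 257.] 27 c [435.7 168.4] size [ 7.3 44.7] ang 80.92 z [0.0812 0.1154 0.1
[... 12375 characters left out ...]
     5
                     1                   -1]
 [                  -2                   -3                    1                   -5                    5                    1                    0                    0                    5                   10                    6
                     4                    0                    0                    2                    1                  -11                   -5                    4                  -10                   -2                   -1
                    -3 -9223372036854775808]]
[ 0.57176396 -0.41352139  0.17776494] [ 0.73311925 -0.36362504 -0.00281234]<stdin>:30: RuntimeWarning: invalid value encountered in cast
```

View pics/z_rack.png

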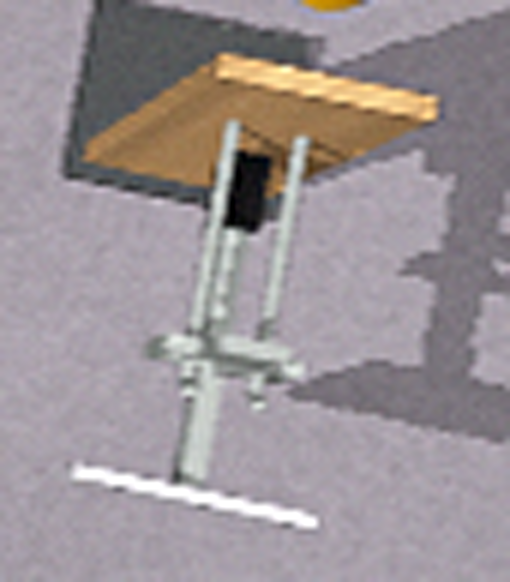

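View pics/z_deck.png

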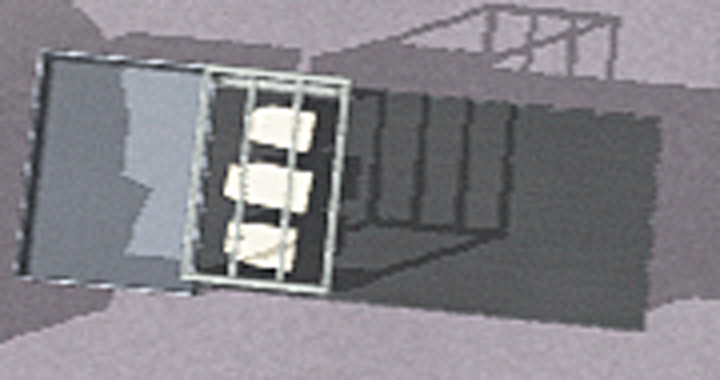

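The crops show the rake's blade at about (412–453, 243–252) px and its tab at about (437, 223) px. The pieces lie in three columns, each running lengthwise along the deck. One more measurement, in the rake and deck frames.

```bash
cat >> h.py <<'E'
def ray(c,u,v,z):
    d=np.stack([(u-c["cx"])/c["f"],(v-c["cy"])/c["f"],np.ones_like(u,float)],-1)@c["R"]
    o=-c["R"].T@c["t"]; return o+d*((z-o[2])/d[...,2])[...,None]
D0=np.array([.4854,.0406]); yaw=np.radians(-5.3); DX=np.array([np.cos(yaw),np.sin(yaw)]); DY=np.array([-DX[1],DX[0]])
def todeck(p): q=np.asarray(p)[...,:2]-D0; return np.stack([q@DX,q@DY],-1)
def fromdeck(x,y): return D0+x*DX+y*DY
E
python3 - <<'E'
from h import *
c=dict(np.load("top0.npz")); W=cloud(c); f=c["frame"].astype(int); z=W[:,:,2]
v,u=np.indices(z.shape)
box=lambda a,b,cc,d:(u>=a)&(u<b)&(v>=cc)&(v<d)
m=box(408,458,238,256)&(f.min(2)>205)
p=ray(c,u[m]+0.,v[m]+0.,.192)*1000
r=cv2.minAreaRect(p[:,:2].astype(np.float32)); print("blade",m.sum(),r)
vx=cv2.fitLine(p[:,:2].astype(np.float32),cv2.DIST_HUBER,0,.01,.01).ravel(); print(vx)
m=box(424,460,215,235)&(z>.215)&(z<.275); p=W[m]*1000
print("tab+arch",m.sum(),p.mean(0),cv2.minAreaRect(p[:,:2].astype(np.float32)))
print(np.c_[u[m],v[m],p.round()][:60].astype(int).tolist())
m=(z>.28)&box(405,478,165,200); p=ray(c,u[m]+0.,v[m]+0.,.3)*1000; print("upright top",cv2.minAreaRect(p[:,:2].astype(np.float32)))
# black grip
m=box(430,450,185,206)&(f.max(2)<40); p=ray(c,u[m]+0.,v[m]+0.,.187)*1000; print("grip",m.sum(),p.mean(0),cv2.minAreaRect(p[:,:2].astype(np.float32)))
# pieces in deck frame
for n,x0,x1,zt in(("a",223-5,235,.106),("b",235,249,.118),("c",249,264,.118)):
    m=box(252,286,x0,x1)&(f.min(2)>185)&(z<.135)&(z>.09)
    d=todeck(ray(c,u[m]+0.,v[m]+0.,zt))*1000; print(n,m.sum(),np.percentile(d,[1,50,99],axis=0).round(0).tolist(), cv2.minAreaRect(d.astype(np.float32)))
s=dict(np.load("side0.npz")); S=cloud(s); vv,uu=np.indices(S.shape[:2])
q=S.reshape(-1,3); k=(np.abs(q[:,0]-.6)<.12)&(np.abs(q[:,1]+.42)<.12)&(q[:,2]>.21)&(q[:,2]<.27)
print("side view tab pts",k.sum(),np.nanmedian(q[k],0))
E
```

```text
blade 94 ((481.757080078125, -394.00067138671875), (140.29736328125, 20.854297637939453), 78.01896667480469)
[ 2.0605844e-01  9.7853971e-01  4.7520758e+02 -3.9286078e+02]
tab+arch 88 [ 552.2514481  -405.39691687  238.48898586] ((545.894775390625, -403.833740234375), (76.35926055908203, 31.6336612701416), 70.67147064208984)
[[427, 221, 564, -370, 220], [428, 221, 564, -374, 216], [429, 221, 564, -377, 218], [430, 221, 564, -380, 219], [434, 221, 563, -390, 231], [435, 221, 562, -390, 243], [436, 221, 560, -389, 256], [437, 221, 560, -393, 254], [438, 221, 561, -397, 252], [439, 221, 561, -401, 250], [440, 221, 560, -403, 255], [427, 222, 561, -371, 216], [428, 222, 561, -374, 218], [431, 222, 561, -384, 216], [432, 222, 561, -388, 215], [433, 222, 560, -388, 226], [434, 222, 559, -388, 238], [435, 222, 557, -387, 251], [436, 222, 557, -390, 254], [437, 222, 557, -393, 253], [438, 222, 557, -397, 253], [439, 222, 557, -400, 253], [440, 222, 557, -401, 260], [441, 222, 557, -405, 257], [442, 222, 557, -409, 256], [443, 222, 557, -412, 259], [444, 222, 557, -415, 258], [445, 222, 557, -4
[... 992 characters left out ...]
96875), 78.5234603881836)
grip 68 [ 654.56936421 -430.11217383  187.        ] ((654.6182861328125, -430.07958984375), (18.860532760620117, 43.557979583740234), 79.0065689086914)
a 123 [[35.0, 102.0], [54.0, 143.0], [86.0, 169.0]] ((55.72058868408203, 128.59608459472656), (45.95897674560547, 84.67853546142578), 18.190553665161133)
b 156 [[-20.0, 110.0], [-2.0, 145.0], [17.0, 183.0]] ((-0.6651954650878906, 146.90478515625), (73.34082794189453, 36.60376739501953), 84.38543701171875)
c 115 [[-74.0, 119.0], [-55.0, 148.0], [-38.0, 177.0]] ((-55.99782180786133, 148.1771697998047), (60.07534408569336, 36.45158004760742), 86.29954528808594)
side view tab pts 390 [ 0.68452665 -0.41679307  0.23611722]
```

Call:
step_arm([
  {"slide":[3.0,1.5,2.5],"dr":[0,0,5.8],"claw":1},
  {"slide":[3.6,1.9,2.5],"dr":[0,0,5.8],"claw":1},
  {"slide":[3.6,1.9,2],"dr":[0,0,5.8],"claw":1},
  {"slide":[3.7,1.9,2],"dr":[0,0,5.8],"claw":1},
  {"slide":[3.7,1.9,0],"dr":[0,0,5.8],"claw":1},
  {"slide":[3.7,1.9,0],"dr":[0,0,5.8],"claw":1},
  {"slide":[3.7,1.9,0],"dr":[0,0,5.8],"claw":1},
  {"slide":[3.7,1.9,0],"dr":[0,0,5.8],"claw":1},
  {"slide":[3.2,1.9,0],"dr":[0,0,5.8],"claw":1},
  {"slide":[2.0,1.1,0],"dr":[0,0,5.8],"claw":1},
], grip_force=50)

```text
time_s: 1.35
tcp_pos: [0.5557, -0.4073, 0.3369]
ee_rot: [[-0.001, 0.201, 0.98], [0.001, 0.98, -0.201], [-1.0, 0.001, -0.001]]
ft_force: [-1.1, 0.1, -0.5]
opening: 0.0883
```

```bash
python3 - <<'E'
from h import *
c=cam("wrist"); save(c,"pics/w1.png"); np.savez("w1.npz",**c)
s=telemetry.get_state(); print(s["time_s"],s["tcp_pos"],np.degrees(np.arctan2(s["ee_rot"][1][2],s["ee_rot"][0][2])),s["joint_positions"])
print(c["f"],-c["R"].T@c["t"])
W=cloud(c); m=(abs(W[:,:,2]-.25)<.012)
p=W[m]; k=np.hypot(p[:,0]-.5545,p[:,1]+.408)<.06; p=p[k]
print(len(p),p.mean(0) if len(p) else 0, cv2.minAreaRect((p[:,:2]*1000).astype(np.float32)) if len(p) else 0)
E
```

```text
1.4 [ 0.55741725 -0.40622728  0.33687594] -11.291381882776088 [-6.47562894e-01  4.42590839e-01  1.38858285e+00  1.34405841e-03
  1.31092173e+00 -4.50836877e-01]
323.56672035094255 [ 0.56910748 -0.34046606  0.47450214]
820 [ 0.55603268 -0.40869685  0.2544346 ] ((555.6237182617188, -410.5490417480469), (40.037437438964844, 9.699453353881836), 78.25370788574219)
```

View pics/w1.png

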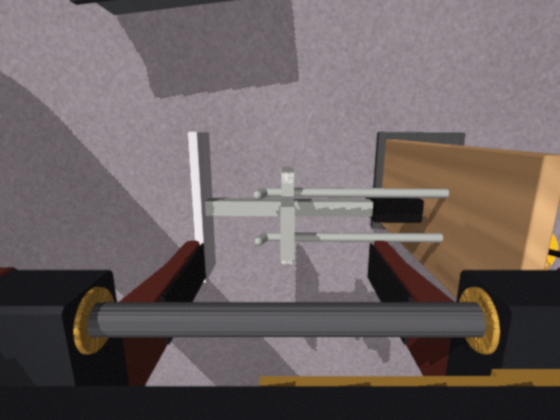

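The wrist picture shows the tab at about (288, 180–262) px between the open fingers. The measured tab centre is (555.6, −410.5) mm with a yaw of −11.75°. Next I descend and grip it.

Call:
step_arm([
  {"slide":[-0.2,-0.4,-1.5],"dr":[0,0,-0.4],"claw":1},
  {"slide":[0,0,-2],"dr":[0,0,0],"claw":1},
  {"slide":[0,0,-2],"dr":[0,0,0],"claw":1},
  {"slide":[0,0,-2],"dr":[0,0,0],"claw":1},
  {"slide":[0,0,-1.4],"dr":[0,0,0],"claw":0.6},
  {"slide":[0,0,0],"dr":[0,0,0],"claw":0.3},
  {"slide":[0,0,0],"dr":[0,0,0],"claw":0},
  {"slide":[0,0,0],"dr":[0,0,0],"claw":0},
  {"slide":[0,0,0],"dr":[0,0,0],"claw":0},
  {"slide":[0,0,0],"dr":[0,0,0],"claw":0},
], grip_force=50)

```text
time_s: 2.65
tcp_pos: [0.5525, -0.4127, 0.2491]
ee_rot: [[0.0, 0.212, 0.977], [-0.0, 0.977, -0.212], [-1.0, -0.0, 0.001]]
ft_force: [-0.2, -0.0, -0.1]
opening: 0.0315
```

Call:
step_arm([
  {"slide":[0,0,0],"dr":[0,0,0],"claw":0},
  {"slide":[0,0,0],"dr":[0,0,0],"claw":0},
  {"slide":[0,0,0],"dr":[0,0,0],"claw":0},
  {"slide":[0,0,0],"dr":[0,0,0],"claw":0},
  {"slide":[0,0,0],"dr":[0,0,0],"claw":0},
  {"slide":[0,0,0.5],"dr":[0,0,0],"claw":0},
  {"slide":[0,0,1.0],"dr":[0,0,0],"claw":0},
  {"slide":[0,0,1.0],"dr":[0,0,0],"claw":0},
  {"slide":[0,0,0.5],"dr":[0,0,0],"claw":0},
  {"slide":[0,0,0],"dr":[0,0,0],"claw":0},
], grip_force=50)

```text
time_s: 3.9
tcp_pos: [0.5514, -0.4113, 0.2689]
ee_rot: [[-0.006, 0.212, 0.977], [0.006, 0.977, -0.212], [-1.0, 0.005, -0.007]]
ft_force: [13.8, -8.2, -52.5]
opening: 0.0096
```

```bash
python3 - <<'E'
from h import *
c=cam("wrist"); d=cam("side"); 
a=cv2.resize(c["frame"][120:320,150:480],None,fx=1.8,fy=1.8)
b=cv2.resize(d["frame"][95:185,290:400],None,fx=5,fy=5,interpolation=cv2.INTER_CUBIC)
np.savez("w2.npz",**c); np.savez("s2.npz",**d)
out=np.zeros((600,800,3),np.uint8); out[:240,:396]=cv2.resize(a,(396,240)); out[240:600,:440]=cv2.resize(b,(440,360)); 
out[:,:,:]=0; A=cv2.resize(c["frame"],(400,300)); out[:300,:400]=A; out[300:600,:400]=cv2.resize(b,(400,300)); out[0:600,400:800]=cv2.resize(d["frame"][110:176,310:354],(400,600),interpolation=cv2.INTER_CUBIC)
cv2.imwrite("pics/lift.png",out[:,:,::-1])
s=telemetry.get_state(); print(s["time_s"],s["tcp_pos"],s["ft_force"],s["wrist_torque"],s["opening"])
E
```

```text
4.0 [ 0.55136493 -0.41131688  0.26888337] [ 12.6635626   -8.19215794 -52.80797813] [-1.77179873 -3.29479212 -0.01217201] 0.009736980545630379
```

View pics/lift.png

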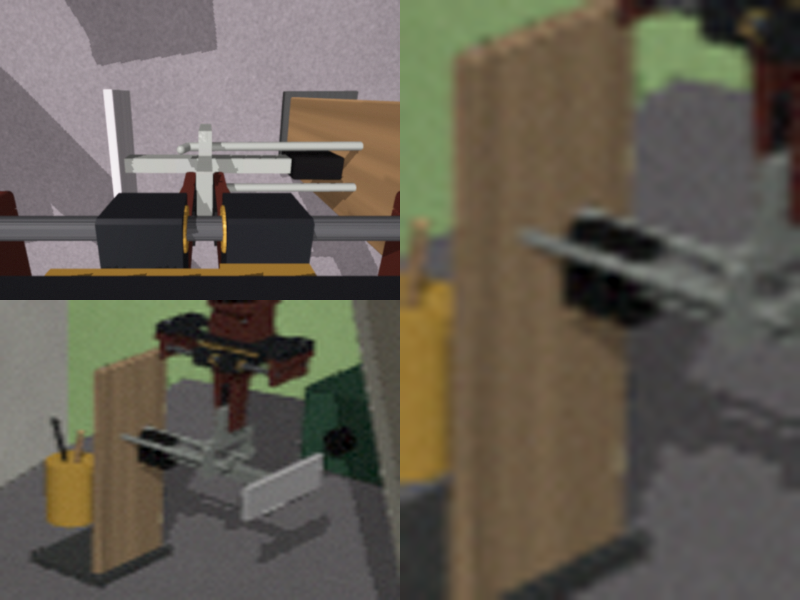

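The view shows the gripper holding the tab (left, about (205, 190) px) and the black grip end up between the prongs at about (315, 165) px. It is too close to the upper prong. The 52 N says something is caught, so I'll check heights and the lateral offset from the depth data.

```bash
python3 - <<'E'
from h import *
rx=np.array([.979,-.2036]); ry=np.array([.2036,.979])
for n,o in(("w1",(.5556,-.4105)),("w2",(.5556,-.4105))):
    c=dict(np.load(n+".npz")); W=cloud(c); f=c["frame"].astype(int); q=W[...,:2]-np.array(o)
    X=q@rx*1000; Y=q@ry*1000; Z=W[...,2]*1000; v,u=np.indices(Z.shape)
    def rep(l,m):
        if m.sum(): print(n,l,m.sum(),"X",np.nanpercentile(X[m],[2,50,98]).round(1),"Y",np.nanpercentile(Y[m],[2,50,98]).round(1),"Z",np.nanpercentile(Z[m],[5,50,95]).round(1))
    near=(X>-110)&(X<135)&(abs(Y)<80)&(v<270)
    rep("blade",near&(X<-70)&(Z>165))
    rep("bar front",near&(X>-70)&(X<-35)&(abs(Y)<15)&(Z>140))
    rep("bar back",near&(X>20)&(X<75)&(abs(Y)<13)&(Z>140))
    rep("prong+",near&(X>20)&(X<75)&(Y>12)&(Y<32)&(Z>190))
    rep("prong-",near&(X>20)&(X<75)&(Y<-12)&(Y>-32)&(Z>190))
    rep("grip",near&(X>70)&(X<130)&(f.max(2)<45)&(abs(Y)<22)&(Z>150))
    rep("arch+",near&(abs(X)<12)&(Y>23)&(Y<50)&(Z>140))
    for lo in range(130,270,10): 
        m=near&(abs(X)<9)&(Z>lo)&(Z<=lo+10)
        if m.sum()>4: print("   archZ",lo,m.sum(),"Y",np.percentile(Y[m],[2,98]).round(0),"X",np.median(X[m]).round(1))
E
```

```text
w1 blade 2116 X [-84.3 -77.2 -72.5] Y [-56.4  16.8  68.1] Z [168.3 190.6 193.3]
w1 bar front 1539 X [-68.5 -47.9 -36.8] Y [-6.8  7.6 14.9] Z [175.6 316.7 346. ]
w1 bar back 1326 X [21.4 43.3 73.5] Y [-6.6  3.2 12.5] Z [168.2 179.3 332.2]
w1 prong+ 1267 X [22.6 46.9 72.5] Y [12.7 15.3 23.3] Z [203.1 316.9 346.6]
w1 prong- 568 X [20.9 47.4 73.8] Y [-23.6 -19.  -16.3] Z [201.2 204.5 206. ]
w1 grip 1160 X [ 80.1 100.3 122.1] Y [-10.1   0.6  10.5] Z [183.5 187.1 188.4]
w1 arch+ 332 X [-8.8 -0.3  6. ] Y [23.2 32.4 38.8] Z [182.9 216.9 218.1]
   archZ 160 8 Y [7. 7.] X -6.4
   archZ 170 88 Y [-7. 39.] X -3.5
   archZ 180 19 Y [-5. 39.] X -3.0
   archZ 190 22 Y [39. 39.] X -0.3
   archZ 200 162 Y [-23.  39.] X -5.4
   archZ 210 354 Y [-39.  39.] X -0.1
   archZ 220 26 Y [19. 20.] X -0.3
   archZ 230 41 Y [19. 20.] X -0.3
   archZ 240 42 Y [19. 20.] X 0.0
   archZ 250 767 Y [-19.  20.] X 0.3
w2 blade 5205 X [-87.7 -80.5 -72.6] Y [-28.1  25.8  68.9] Z [171.1 201.3 210.8]
w2 bar front 1321 X [-69.1 -52.5 -35.8] Y [-6.5  2.3  7.7] Z [185.2 197.3 198.5]
w2 bar back 2104 X [20.9 47.4 73.9] Y [-6.8  1.9  6.9] Z [185.3 198.2 199.3]
w2 prong+ 1072 X [21.1 48.7 74. ] Y [16.  20.3 23.5] Z [202.3 204.7 206.1]
w2 prong- 989 X [21.2 47.8 74.1] Y [-23.3 -18.9 -16.3] Z [201.2 204.6 206. ]
w2 grip 2762 X [ 76.4  96.2 118.5] Y [-10.2   2.7  10.5] Z [189.7 206.5 207.8]
w2 arch+ 763 X [-8.7 -3.8  5. ] Y [23.2 33.2 39.3] Z [202.3 235.4 236.8]
   archZ 180 29 Y [7. 7.] X 5.7
   archZ 190 235 Y [-6. 39.] X 5.2
   archZ 200 163 Y [16. 39.] X 4.9
   archZ 210 33 Y [39. 39.] X -3.2
   archZ 220 54 Y [39. 39.] X -3.5
   archZ 230 713 Y [20. 39.] X -3.8
   archZ 240 154 Y [ 8. 21.] X -0.8
   archZ 250 228 Y [ 9. 21.] X 0.3
   archZ 260 287 Y [ 8. 21.] X 1.2
```

The whole rake rose level by 18.6 mm, and the grip is clear of the prongs. So the lower bar of the arch opening (z = 32) is now against the prongs from below: 26 − 8 leaves only 18 mm. It has to come off at a lift of about 15 mm, which still clears the 12 mm tips. I'll lower it until the load goes.

Call:
step_arm([
  {"slide":[0,0,-0.5],"dr":[0,0,0],"claw":0},
  {"slide":[0,0,-0.5],"dr":[0,0,0],"claw":0},
  {"slide":[0,0,0],"dr":[0,0,0],"claw":0},
  {"slide":[0,0,0],"dr":[0,0,0],"claw":0},
  {"slide":[0,0,0],"dr":[0,0,0],"claw":0},
  {"slide":[0,0,0],"dr":[0,0,0],"claw":0},
  {"slide":[0,0,0],"dr":[0,0,0],"claw":0},
  {"slide":[0,0,0],"dr":[0,0,0],"claw":0},
  {"slide":[0,0,0],"dr":[0,0,0],"claw":0},
  {"slide":[0,0,0],"dr":[0,0,0],"claw":0},
], grip_force=60)

```text
time_s: 5.25
tcp_pos: [0.5521, -0.4126, 0.2685]
ee_rot: [[-0.001, 0.212, 0.977], [0.0, 0.977, -0.212], [-1.0, 0.0, -0.001]]
ft_force: [-1.4, -0.5, -14.5]
opening: 0.0098
```

```bash
cat > rk.py <<'E'
from h import *
def report(o,yaw,tag):
    rx=np.array([np.cos(yaw),np.sin(yaw)]); ry=np.array([-rx[1],rx[0]])
    c=cam("wrist"); W=cloud(c); f=c["frame"].astype(int); q=W[...,:2]-np.array(o)
    X=q@rx*1000; Y=q@ry*1000; Z=W[...,2]*1000; v,u=np.indices(Z.shape)
    def rep(l,m):
        if m.sum(): print(tag,l,m.sum(),"X",np.nanpercentile(X[m],[2,50,98]).round(1),"Y",np.nanpercentile(Y[m],[2,50,98]).round(1),"Z",np.nanpercentile(Z[m],[5,50,95]).round(1))
    near=(X>-110)&(X<135)&(abs(Y)<80)&(v<270)
    rep("bar front",near&(X>-70)&(X<-35)&(abs(Y)<15)&(Z>60))
    rep("bar back",near&(X>20)&(X<75)&(abs(Y)<13)&(Z>60))
    rep("arch+",near&(abs(X)<12)&(Y>23)&(Y<37)&(Z>150))
    s=telemetry.get_state(); print(s["time_s"],s["tcp_pos"],s["ft_force"],s["wrist_torque"],s["opening"],np.degrees(np.arctan2(s["ee_rot"][1][2],s["ee_rot"][0][2])),s["joint_positions"][5])
    return c
E
python3 -c "
from rk import *
report((.5556,-.4105),np.radians(-11.75),'x')"
```

```text
x bar front 1334 X [-69.2 -52.4 -35.7] Y [-7.6  1.2  6.4] Z [185.6 197.3 198.3]
x bar back 2099 X [20.9 47.4 73.8] Y [-8.4  0.5  5.6] Z [185.6 197.3 198.6]
x arch+ 488 X [-7.5 -2.6  7. ] Y [23.1 29.8 36.8] Z [203.9 235.3 236.3]
5.3 [ 0.55211307 -0.41258663  0.26840396] [ -0.21539527  -0.51931876 -14.40416487] [ 2.55343918e-05  3.18644008e-02 -5.72406413e-04] 0.009513510484496926 -12.24465932492596 -0.44522732676754745
```

Call:
step_arm([
  {"slide":[0,0,-0.6],"dr":[0,0,0],"claw":0},
  {"slide":[0,0,0],"dr":[0,0,0],"claw":0},
  {"slide":[0,0,0],"dr":[0,0,0],"claw":0},
  {"slide":[0,0,0],"dr":[0,0,0],"claw":0},
  {"slide":[0,0,0],"dr":[0,0,0],"claw":0},
  {"slide":[0,0,0],"dr":[0,0,0],"claw":0},
  {"slide":[0,0,0],"dr":[0,0,0],"claw":0},
  {"slide":[0,0,0],"dr":[0,0,0],"claw":0},
  {"slide":[0,0,0],"dr":[0,0,0],"claw":0},
  {"slide":[0,0,0],"dr":[0,0,0],"claw":0},
], grip_force=60)

```text
time_s: 6.55
tcp_pos: [0.5524, -0.4127, 0.2627]
ee_rot: [[-0.0, 0.212, 0.977], [0.0, 0.977, -0.212], [-1.0, 0.0, -0.0]]
ft_force: [-0.0, 0.2, -2.5]
opening: 0.0096
```

```bash
python3 -c "
from rk import *
report((.5556,-.4105),np.radians(-11.75),'x')"
```

```text
x bar front 1333 X [-69.2 -52.5 -35.7] Y [-7.6  1.3  6.3] Z [179.3 191.6 192.6]
x bar back 2094 X [21.2 47.6 74. ] Y [-8.4  0.4  5.5] Z [179.7 191.7 192.9]
x arch+ 489 X [-7.5 -2.3  6.6] Y [23.2 29.7 36.7] Z [204.2 229.5 230.5]
6.6 [ 0.55237787 -0.41269853  0.26266008] [ 0.7022187   0.20835987 -2.06153164] [-0.05575642 -0.03262832  0.00375853] 0.009821914719679966 -12.246159736173515 -0.4452107448013858
```

Free now, carrying only the weight, at a lift of about 12.5 mm. I'll raise it 2.5 mm and slide it out along the rake's −x.

Call:
step_arm([
  {"slide":[0,0,0.25],"dr":[0,0,0],"claw":0},
  {"slide":[0,0,0],"dr":[0,0,0],"claw":0},
  {"slide":[-0.8,0.17,0],"dr":[0,0,0],"claw":0},
  {"slide":[-0.8,0.17,0],"dr":[0,0,0],"claw":0},
  {"slide":[-0.8,0.17,0],"dr":[0,0,0],"claw":0},
  {"slide":[-0.8,0.17,0],"dr":[0,0,0],"claw":0},
  {"slide":[-0.8,0.17,0],"dr":[0,0,0],"claw":0},
  {"slide":[-1,0.21,0],"dr":[0,0,0],"claw":0},
  {"slide":[-1,0.21,0],"dr":[0,0,0],"claw":0},
  {"slide":[-1,0.21,0],"dr":[0,0,0],"claw":0},
], grip_force=60)

```text
time_s: 7.85
tcp_pos: [0.4817, -0.3977, 0.2652]
ee_rot: [[-0.0, 0.212, 0.977], [-0.0, 0.977, -0.212], [-1.0, -0.0, -0.0]]
ft_force: [0.0, 0.1, -2.9]
opening: 0.01
```

Call:
step_arm([
  {"slide":[-1.5,0.33,0.2],"dr":[0,0,0],"claw":0},
  {"slide":[-1.9,0.41,0.2],"dr":[0,0,0],"claw":0},
  {"slide":[-2.0,0.43,0.2],"dr":[0,0,0],"claw":0},
  {"slide":[-2.0,0.43,0.2],"dr":[0,0,0],"claw":0},
  {"slide":[-2.0,0.43,0.2],"dr":[0,0,0],"claw":0},
  {"slide":[0,2,0],"dr":[0,0,-4],"claw":0},
  {"slide":[0.5,3.5,0],"dr":[0,0,-8],"claw":0},
  {"slide":[1,4,0],"dr":[0,0,-8],"claw":0},
  {"slide":[1,4,0],"dr":[0,0,-8],"claw":0},
  {"slide":[1,4,0],"dr":[0,0,-8],"claw":0},
], grip_force=60)

```text
time_s: 9.1
tcp_pos: [0.4229, -0.2015, 0.2755]
ee_rot: [[0.001, 0.749, 0.662], [-0.0, 0.662, -0.749], [-1.0, 0.0, 0.001]]
ft_force: [0.1, 0.8, -2.9]
opening: 0.01
```

Call:
step_arm([
  {"slide":[1,4,0],"dr":[0,0,-8],"claw":0},
  {"slide":[1,4,0],"dr":[0,0,-8],"claw":0},
  {"slide":[1,4,0],"dr":[0,0,-8],"claw":0},
  {"slide":[1,4,0],"dr":[0,0,-8],"claw":0},
  {"slide":[1,3,0],"dr":[0,0,-8],"claw":0},
  {"slide":[0.5,1.5,0],"dr":[0,0,-5],"claw":0},
  {"slide":[0,0,0],"dr":[0,0,-2],"claw":0},
  {"slide":[0,0,0],"dr":[0,0,0],"claw":0},
  {"slide":[0,0,0],"dr":[0,0,0],"claw":0},
  {"slide":[0,0,0],"dr":[0,0,0],"claw":0},
], grip_force=60)

```text
time_s: 10.35
tcp_pos: [0.4782, 0.0018, 0.2752]
ee_rot: [[0.0, 0.996, -0.092], [-0.0, -0.092, -0.996], [-1.0, 0.0, 0.0]]
ft_force: [0.5, 0.1, -2.8]
opening: 0.0095
```

```bash
cat > m.py <<'E'
from h import *
import sys
def meas(tag):
    s=telemetry.get_state(); print(s["time_s"],s["tcp_pos"],"F",np.round(s["ft_force"],1),"T",np.round(s["wrist_torque"],2),s["opening"],"yaw",np.degrees(np.arctan2(s["ee_rot"][1][2],s["ee_rot"][0][2])),"q",np.round(s["joint_positions"],3))
    print("tcp deck",todeck(s["tcp_pos"])*1000)
    c=cam("wrist"); np.savez(tag+".npz",**c); save(c,f"pics/{tag}.png"); return s,c
if __name__=="__main__": meas(sys.argv[1])
E
python3 m.py w3
```

```text
10.35 [0.47824218 0.00180764 0.27520549] F [ 0.5  0.1 -2.8] T [0.05 0.03 0.02] 0.009508017114747557 yaw -95.26476986514417 q [-0.021  0.17   1.919 -0.     1.052  1.642]
tcp deck [ -3.54394822 -39.28768654]
```

View pics/w3.png

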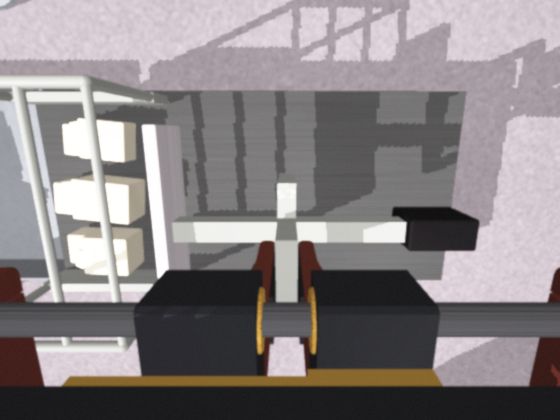

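The wrist picture shows the rake over the deck with its bar level at row 230 and its blade at column 165. The guard posts and pieces are to the left, at 60–140 px. I'll check the positions in the deck frame.

```bash
python3 - <<'E'
from h import *
c=dict(np.load("w3.npz")); W=cloud(c); Z=W[...,2]*1000; d=todeck(W)*1000; X,Y=d[...,0],d[...,1]; f=c["frame"].astype(int)
v,u=np.indices(Z.shape)
def rep(l,m): print(l,m.sum(),"X",np.percentile(X[m],[1,50,99]).round(1),"Y",np.percentile(Y[m],[1,50,99]).round(1),"Z",np.percentile(Z[m],[5,50,95]).round(1)) if m.sum() else 0
ok=v<262
rep("bar front",ok&(u>185)&(u<265)&(Z>190)&(Z<230))
rep("bar back",ok&(u>310)&(u<390)&(Z>190)&(Z<230))
rep("blade",ok&(u>135)&(u<190)&(Z>200)&(Z<240)); m=ok&(u>135)&(u<190)&(Z>208)&(Z<240)
rep("grip",ok&(u>395)&(u<480)&(f.max(2)<50)&(Z>170))
rep("deck",ok&(abs(Z-80)<4)&(u>180))
rep("guard near post/bar", ok&(Z>202)&(u<140))
rep("pieces",(f.min(2)>190)&(Z>98)&(Z<125)&(u<150))
for a,b,n in((-90,-30,"-"),(-30,25,"0"),(30,90,"+")):
    rep("piece"+n,(f.min(2)>170)&(Z>98)&(Z<125)&(u<150)&(X>a)&(X<b))
m=(Z>202)&(Y>60)&(u<150); rep("roof",m)
rep("wall/rail low X+",(Z>100)&(Z<119)&(X>76)&(Y>80)&(Y<210))
rep("wall/rail low X-",(Z>100)&(Z<119)&(X<-78)&(Y>80)&(Y<210))
# line fit of bar centre
for l,a,b in(("f",185,265),("b",310,390)):
    m=ok&(u>a)&(u<b)&(Z>190)&(Z<230); print(l,[ (X[m&(u>k)&(u<=k+20)].min().round(1),X[m&(u>k)&(u<=k+20)].max().round(1)) for k in range(a,b-19,20)])
E
```

```text
bar front 1969 X [-9.5 -0.8  4.6] Y [-23.8   2.6  28.7] Z [194.3 204.1 205.3]
bar back 1978 X [-9.4 -0.7  4.7] Y [-108.6  -82.2  -55.9] Z [194.3 204.3 205.5]
blade 3384 X [-19.9  21.9  66.6] Y [27.3 38.2 45.3] Z [202.5 215.8 217.9]
grip 2803 X [-11.9   2.2   8.7] Y [-161.3 -139.1 -119.1] Z [187.3 212.2 213.4]
deck 36623 X [-74.8  38.1  99.3] Y [-210.   -76.4   63.9] Z [79.1 80.3 81.5]
guard near post/bar 5324 X [-20.7  57.   95.6] Y [ 77.2 104.9 127.4] Z [205.9 208.8 210.6]
pieces 7153 X [-92.9   4.1  94.6] Y [103.2 145.8 185. ] Z [101.7 115.5 119.1]
piece- 1970 X [-89.8 -57.1 -36.1] Y [104.2 148.  186.6] Z [109.3 117.7 119.3]
piece0 2350 X [-20.    0.4  19. ] Y [108.4 145.3 181.7] Z [109.4 118.  119.4]
piece+ 2157 X [37.1 58.1 89.7] Y [ 98.4 133.2 186.4] Z [100.2 106.2 115.4]
roof 7337 X [-92.   29.5  95.5] Y [ 77.2 107.2 138.8] Z [205.8 208.8 210.6]
wall/rail low X+ 1099 X [88.  90.5 96.2] Y [ 85.4 151.7 200.7] Z [102.3 115.2 116.7]
wall/rail low X- 1203 X [-93.7 -86.3 -85.2] Y [ 95.9 150.3 203.8] Z [101.4 114.4 116.2]
f [(np.float64(-9.8), np.float64(4.7)), (np.float64(-9.7), np.float64(4.8)), (np.float64(-9.7), np.float64(4.8)), (np.float64(-9.9), np.float64(4.8))]
b [(np.float64(-9.7), np.float64(4.8)), (np.float64(-9.7), np.float64(4.8)), (np.float64(-9.5), np.float64(4.8)), (np.float64(-9.7), np.float64(4.9))]
```

Call:
step_arm([
  {"slide":[0.4,0,-1],"dr":[0,0,0],"claw":0},
  {"slide":[0,0,-1.6],"dr":[0,0,0],"claw":0},
  {"slide":[0,0,-1.8],"dr":[0,0,0],"claw":0},
  {"slide":[0,0,-1.8],"dr":[0,0,0],"claw":0},
  {"slide":[0,0,-1.4],"dr":[0,0,0],"claw":0},
  {"slide":[0,0,-0.8],"dr":[0,0,0],"claw":0},
  {"slide":[0,0,-0.5],"dr":[0,0,0],"claw":0},
  {"slide":[0,0,-0.25],"dr":[0,0,0],"claw":0},
  {"slide":[0,0,0],"dr":[0,0,0],"claw":0},
  {"slide":[0,0,0],"dr":[0,0,0],"claw":0},
], grip_force=60)

```text
time_s: 11.65
tcp_pos: [0.4826, 0.0024, 0.184]
ee_rot: [[0.001, 0.996, -0.091], [-0.0, -0.091, -0.996], [-1.0, 0.001, -0.0]]
ft_force: [-0.3, -0.1, -3.1]
opening: 0.0097
```

Call:
step_arm([
  {"slide":[0,0,-0.1],"dr":[0,0,0],"claw":0},
  {"slide":[0,0,-0.1],"dr":[0,0,0],"claw":0},
  {"slide":[0,0,0],"dr":[0,0,0],"claw":0},
  {"slide":[0,0,0],"dr":[0,0,0],"claw":0.2},
  {"slide":[0,0,0],"dr":[0,0,0],"claw":0.6},
  {"slide":[0,0,0],"dr":[0,0,0],"claw":1},
  {"slide":[0,0,0],"dr":[0,0,0],"claw":1},
  {"slide":[0,0,0],"dr":[0,0,0],"claw":1},
  {"slide":[0,0,1],"dr":[0,0,0],"claw":1},
  {"slide":[0,0,2],"dr":[0,0,0],"claw":1},
], grip_force=60)

```text
time_s: 12.9
tcp_pos: [0.4819, 0.0024, 0.2119]
ee_rot: [[-0.002, 0.996, -0.091], [0.0, -0.091, -0.996], [-1.0, -0.002, 0.0]]
ft_force: [-0.1, -0.2, -0.8]
opening: 0.0744
```

Call:
step_arm([
  {"slide":[0,0,3],"dr":[0,0,0],"claw":1},
  {"slide":[0,0,3],"dr":[0,0,0],"claw":1},
  {"slide":[-0.1,-1,1],"dr":[0,0,9],"claw":1},
  {"slide":[-0.1,-1.5,0],"dr":[0,0,10],"claw":1},
  {"slide":[-0.1,-1.5,0],"dr":[0,0,10],"claw":1},
  {"slide":[-0.1,-1.5,0],"dr":[0,0,10],"claw":1},
  {"slide":[-0.1,-1.5,0],"dr":[0,0,10],"claw":1},
  {"slide":[-0.1,-1.5,0],"dr":[0,0,10],"claw":1},
  {"slide":[-0.1,-1,0],"dr":[0,0,10],"claw":1},
  {"slide":[-0.1,-0.5,0],"dr":[0,0,10],"claw":1},
])

```text
time_s: 14.15
tcp_pos: [0.4744, -0.0981, 0.2824]
ee_rot: [[0.001, 0.275, 0.962], [-0.0, 0.962, -0.275], [-1.0, -0.0, 0.001]]
ft_force: [-0.6, -0.3, -0.4]
opening: 0.0877
```

Call:
step_arm([
  {"slide":[-0.1,-0.2,0],"dr":[0,0,10],"claw":1},
  {"slide":[0,0,0],"dr":[0,0,1],"claw":1},
  {"slide":[0,0,0],"dr":[0,0,0],"claw":1},
  {"slide":[0,0,0],"dr":[0,0,0],"claw":1},
  {"slide":[0,0,0],"dr":[0,0,0],"claw":1},
  {"slide":[0,0,0],"dr":[0,0,0],"claw":1},
  {"slide":[0,0,0],"dr":[0,0,0],"claw":1},
  {"slide":[0,0,0],"dr":[0,0,0],"claw":1},
  {"slide":[0,0,0],"dr":[0,0,0],"claw":1},
  {"slide":[0,0,0],"dr":[0,0,0],"claw":1},
])

```text
time_s: 15.4
tcp_pos: [0.4734, -0.0996, 0.2817]
ee_rot: [[-0.0, 0.091, 0.996], [-0.0, 0.996, -0.091], [-1.0, -0.0, -0.0]]
ft_force: [-1.0, -0.3, -0.5]
opening: 0.0878
```

```bash
python3 m.py w4; python3 - <<'E'
from h import *
c=dict(np.load("w4.npz")); W=cloud(c); Z=W[...,2]*1000; d=todeck(W)*1000; X,Y=d[...,0],d[...,1]; f=c["frame"].astype(int)
v,u=np.indices(Z.shape)
def rep(l,m): print(l,m.sum(),"X",np.percentile(X[m],[1,50,99]).round(1),"Y",np.percentile(Y[m],[1,50,99]).round(1),"Z",np.percentile(Z[m],[5,50,95]).round(1)) if m.sum() else 0
m=(abs(X)<30)&(Y<-90)&(Y>-185)&(Z>112)&(Z<130)&(f.max(2)<70); rep("grip top",m)
if m.sum()>20: print(cv2.minAreaRect(d[m].astype(np.float32)))
rep("bar",(abs(X)<20)&(Y>-100)&(Y<-50)&(Z>100)&(Z<125))
rep("bar far",(abs(X)<12)&(Y>-20)&(Y<30)&(Z>100)&(Z<125))
rep("tab",(abs(X)<30)&(abs(Y+37)<20)&(Z>180)&(Z<196))
rep("blade",(abs(X)<90)&(Y>25)&(Y<65)&(Z>115)&(Z<135))
E
```

```text
15.4 [ 0.47338076 -0.09961555  0.28166951] F [-1.  -0.3 -0.5] T [-0.02 -0.06  0.  ] 0.08775096757451771 yaw -5.248526774333448 q [-0.232  0.171  1.901 -0.     1.069 -0.14 ]
tcp deck [   0.98393882 -140.72630952]
grip top 1068 X [-8.8  2.5 13. ] Y [-161.8 -138.7 -118.1] Z [118.7 120.2 121.4]
((2.032547950744629, -139.83181762695312), (22.050416946411133, 44.52961349487305), 0.6211521029472351)
bar 873 X [-5.   1.5  8.8] Y [-99.3 -73.9 -50.3] Z [111.2 112.4 113.5]
bar far 1026 X [-4.7  2.1  8.3] Y [-19.4   5.6  29.5] Z [111.2 112.4 113.7]
tab 1055 X [-18.1   1.2  21. ] Y [-42.8 -38.2 -33.1] Z [185.2 188.3 189.4]
```

The rake is lying flat on the deck and released. Now I take it by the grip.

Call:
step_arm([
  {"slide":[0.1,0.1,-2],"dr":[0,0,0],"claw":1},
  {"slide":[0,0,-3.5],"dr":[0,0,0],"claw":1},
  {"slide":[0,0,-3.5],"dr":[0,0,0],"claw":1},
  {"slide":[0,0,-3.5],"dr":[0,0,0],"claw":0.8},
  {"slide":[0,0,-2.5],"dr":[0,0,0],"claw":0.6},
  {"slide":[0,0,-1.4],"dr":[0,0,0],"claw":0.5},
  {"slide":[0,0,-0.5],"dr":[0,0,0],"claw":0},
  {"slide":[0,0,0],"dr":[0,0,0],"claw":0},
  {"slide":[0,0,0],"dr":[0,0,0],"claw":0},
  {"slide":[0,0,0],"dr":[0,0,0],"claw":0},
], grip_force=45)

```text
time_s: 16.7
tcp_pos: [0.4748, -0.0987, 0.1134]
ee_rot: [[0.001, 0.091, 0.996], [-0.0, 0.996, -0.091], [-1.0, -0.0, 0.001]]
ft_force: [0.6, -0.7, 4.4]
opening: 0.022
```

Call:
step_arm([
  {"slide":[0,0,0],"dr":[0,0,0],"claw":0},
  {"slide":[0,0,0],"dr":[0,0,0],"claw":0},
  {"slide":[0,0,0],"dr":[0,0,0],"claw":0},
  {"slide":[0,0,0],"dr":[0,0,0],"claw":0},
  {"slide":[0,0,0],"dr":[0,0,0],"claw":0},
  {"slide":[0,0,0],"dr":[0,0,0],"claw":0},
  {"slide":[0.04,0.5,0],"dr":[0,0,0],"claw":0},
  {"slide":[0.04,0.5,0],"dr":[0,0,0],"claw":0},
  {"slide":[0.09,1,0],"dr":[0,0,0],"claw":0},
  {"slide":[0.09,1,0],"dr":[0,0,0],"claw":0},
], grip_force=45)

```text
time_s: 17.95
tcp_pos: [0.4776, -0.069, 0.1134]
ee_rot: [[0.002, 0.091, 0.996], [-0.001, 0.996, -0.091], [-1.0, -0.001, 0.002]]
ft_force: [0.0, -4.9, 4.9]
opening: 0.0219
```

```bash
python3 m.py w5; python3 - <<'E'
from h import *
c=dict(np.load("w5.npz")); W=cloud(c); Z=W[...,2]*1000; d=todeck(W)*1000; X,Y=d[...,0],d[...,1]
def rep(l,m): print(l,m.sum(),"X",np.percentile(X[m],[1,50,99]).round(1),"Y",np.percentile(Y[m],[1,50,99]).round(1),"Z",np.percentile(Z[m],[5,50,95]).round(1)) if m.sum() else print(l,0)
rep("bar",(abs(X)<14)&(Y>-65)&(Y<-20)&(Z>100)&(Z<125))
rep("bar far",(abs(X)<14)&(Y>0)&(Y<60)&(Z>100)&(Z<125))
rep("blade",(abs(X)<90)&(Y>60)&(Y<90)&(Z>120)&(Z<135))
rep("tab",(abs(X)<30)&(abs(Y+7)<20)&(Z>180)&(Z<196))
E
```

```text
17.95 [ 0.47764906 -0.06899856  0.11336151] F [ 0.  -4.9  4.9] T [-0.53  0.18  0.04] 0.02193055165956749 yaw -5.241647521558084 q [-1.680e-01  4.340e-01  2.026e+00 -1.000e-03  6.800e-01 -7.500e-02]
tcp deck [   2.40587697 -109.84595639]
bar 3770 X [-4.8  2.   8.9] Y [-64.5 -41.  -20.5] Z [111.4 112.4 113.5]
bar far 0
blade 0
tab 0
```

The rake is held straight, with its bar centred at X = 2 mm. Now I push the first half.

Call:
step_arm([
  {"slide":[0.07,0.7,0],"dr":[0,0,0],"claw":0},
  {"slide":[0.07,0.7,0],"dr":[0,0,0],"claw":0},
  {"slide":[0.07,0.7,0],"dr":[0,0,0],"claw":0},
  {"slide":[0.07,0.7,0],"dr":[0,0,0],"claw":0},
  {"slide":[0.07,0.7,0],"dr":[0,0,0],"claw":0},
  {"slide":[0.07,0.7,0],"dr":[0,0,0],"claw":0},
  {"slide":[0.07,0.7,0],"dr":[0,0,0],"claw":0},
  {"slide":[0.07,0.7,0],"dr":[0,0,0],"claw":0},
  {"slide":[0.07,0.7,0],"dr":[0,0,0],"claw":0},
  {"slide":[0.07,0.7,0],"dr":[0,0,0],"claw":0},
])

```text
time_s: 19.25
tcp_pos: [0.4845, 0.0008, 0.1134]
ee_rot: [[0.001, 0.091, 0.996], [-0.001, 0.996, -0.091], [-1.0, -0.001, 0.001]]
ft_force: [-1.5, -7.3, 6.6]
opening: 0.0217
```

```bash
python3 m.py w6; cat > v.py <<'E'
from h import *
import sys
t=cam("top"); d=cam("side")
out=np.zeros((600,800,3),np.uint8)
out[:300,:]=cv2.resize(t["frame"][200:275,195:395],(800,300),interpolation=cv2.INTER_CUBIC)
out[300:,:400]=cv2.resize(d["frame"][185:290,215:355],(400,300),interpolation=cv2.INTER_CUBIC)
w=cv2.imread(f"pics/{sys.argv[1]}.png"); out[300:,400:]=cv2.resize(w,(400,300))[:,:,::-1]
cv2.imwrite(f"pics/v_{sys.argv[1]}.png",out[:,:,::-1]); np.savez("t_"+sys.argv[1]+".npz",**t)
E
python3 v.py w6
```

```text
19.25 [0.48452127 0.00076341 0.11336316] F [-1.5 -7.3  6.6] T [-0.97  0.15  0.08] 0.02165107571963791 yaw -5.219313805137931 q [-2.200e-02  4.360e-01  2.022e+00 -2.000e-03  6.830e-01  7.000e-02]
tcp deck [  2.80476046 -39.74744271]
```

View pics/v_w6.png

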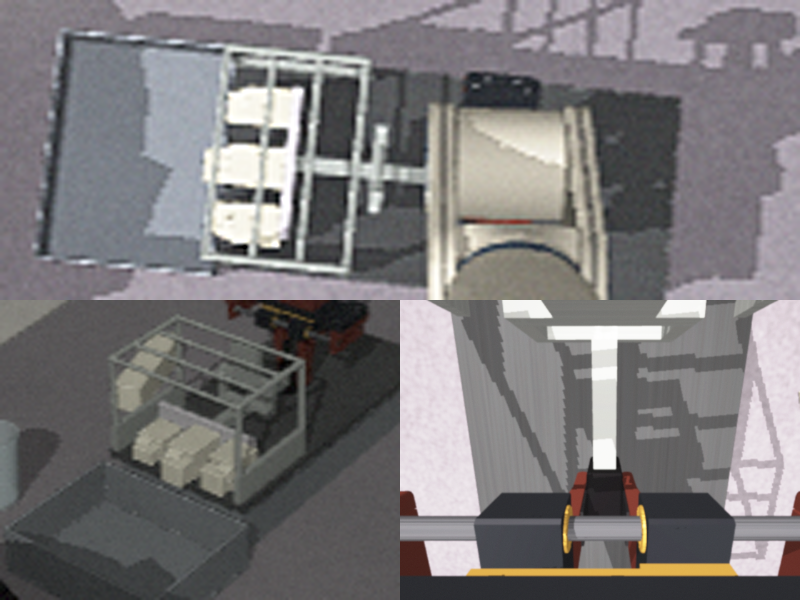

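Mid-push view: all three pieces sit in line against the blade (top panel, columns 210–300) with their ends near the deck edge. The push stays straight at about 7 N, so I continue.

Call:
step_arm([
  {"slide":[0.06,0.7,0],"dr":[0,0,0],"claw":0},
  {"slide":[0.06,0.7,0],"dr":[0,0,0],"claw":0},
  {"slide":[0.06,0.7,0],"dr":[0,0,0],"claw":0},
  {"slide":[0.06,0.7,0],"dr":[0,0,0],"claw":0},
  {"slide":[0.06,0.7,0],"dr":[0,0,0],"claw":0},
  {"slide":[0.06,0.7,0],"dr":[0,0,0],"claw":0},
  {"slide":[0.06,0.7,0],"dr":[0,0,0],"claw":0},
  {"slide":[0.06,0.7,0],"dr":[0,0,0],"claw":0},
  {"slide":[0.06,0.7,0],"dr":[0,0,0],"claw":0},
  {"slide":[0.06,0.5,0],"dr":[0,0,0],"claw":0},
])

```text
time_s: 20.65
tcp_pos: [0.4905, 0.0691, 0.1134]
ee_rot: [[0.001, 0.091, 0.996], [-0.001, 0.996, -0.091], [-1.0, -0.001, 0.001]]
ft_force: [-0.5, -5.9, 10.8]
opening: 0.0217
```

```bash
python3 m.py w7; python3 v.py w7
```

```text
20.65 [0.49047912 0.06910176 0.1133925 ] F [-0.5 -5.9 10.8] T [-1.35  0.07  0.02] 0.021738758636186663 yaw -5.219668765850756 q [ 1.160e-01  4.480e-01  1.999e+00 -1.000e-03  6.940e-01  2.090e-01]
tcp deck [ 2.42468452 28.84906754]
```

View pics/v_w7.png

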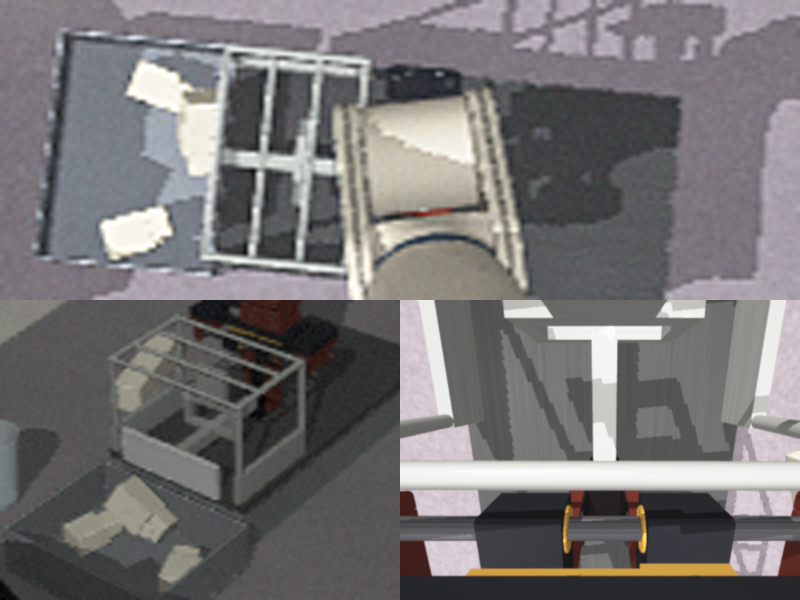

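All three pieces are in the bin (side panel, about (70–200, 500–570) px) and the blade is at the deck's edge. Now I draw the rake back out.

Call:
step_arm([
  {"slide":[-0.05,-0.5,0],"dr":[0,0,0],"claw":0},
  {"slide":[-0.1,-1.1,0],"dr":[0,0,0],"claw":0},
  {"slide":[-0.12,-1.3,0],"dr":[0,0,0],"claw":0},
  {"slide":[-0.12,-1.3,0],"dr":[0,0,0],"claw":0},
  {"slide":[-0.12,-1.3,0],"dr":[0,0,0],"claw":0},
  {"slide":[-0.12,-1.3,0],"dr":[0,0,0],"claw":0},
  {"slide":[-0.12,-1.3,0],"dr":[0,0,0],"claw":0},
  {"slide":[-0.12,-1.3,0],"dr":[0,0,0],"claw":0},
  {"slide":[-0.12,-1.3,0],"dr":[0,0,0],"claw":0},
  {"slide":[-0.12,-1.3,0],"dr":[0,0,0],"claw":0},
])

```text
time_s: 22.05
tcp_pos: [0.4796, -0.0507, 0.1134]
ee_rot: [[0.002, 0.092, 0.996], [0.001, 0.996, -0.092], [-1.0, 0.001, 0.002]]
ft_force: [0.7, 3.7, 6.8]
opening: 0.022
```

Call:
step_arm([
  {"slide":[-0.12,-1.3,0],"dr":[0,0,0],"claw":0},
  {"slide":[-0.12,-1.3,0],"dr":[0,0,0],"claw":0},
  {"slide":[-0.12,-1.3,0],"dr":[0,0,0],"claw":0},
  {"slide":[-0.05,-0.6,0],"dr":[0,0,0],"claw":0},
  {"slide":[0,0,0],"dr":[0,0,0],"claw":0},
  {"slide":[0,0,0],"dr":[0,0,0],"claw":0},
  {"slide":[0,0,0],"dr":[0,0,0],"claw":0},
  {"slide":[0,0,0],"dr":[0,0,0],"claw":0.3},
  {"slide":[0,0,0],"dr":[0,0,0],"claw":0.5},
  {"slide":[0,0,0],"dr":[0,0,0],"claw":0.8},
])

```text
time_s: 23.3
tcp_pos: [0.4746, -0.0955, 0.1125]
ee_rot: [[-0.0, 0.091, 0.996], [0.0, 0.996, -0.091], [-1.0, 0.0, -0.0]]
ft_force: [0.9, -0.5, 0.0]
opening: 0.0427
```

Call:
step_arm([
  {"slide":[0,0,0],"dr":[0,0,0],"claw":0.9},
  {"slide":[0,0,0],"dr":[0,0,0],"claw":0.9},
  {"slide":[0,0,0],"dr":[0,0,0],"claw":0.9},
  {"slide":[0,0,0.5],"dr":[0,0,0],"claw":0.9},
  {"slide":[0,0,2],"dr":[0,0,0],"claw":0.9},
  {"slide":[0,0,3],"dr":[0,0,0],"claw":0.9},
  {"slide":[0,0,4],"dr":[0,0,0],"claw":0.9},
  {"slide":[0,0,4],"dr":[0,0,0],"claw":0.9},
  {"slide":[0,-2,3],"dr":[0,0,0],"claw":0.9},
  {"slide":[0,-3,0],"dr":[0,0,0],"claw":0.9},
])

```text
time_s: 24.55
tcp_pos: [0.4761, -0.1461, 0.2808]
ee_rot: [[0.005, 0.09, 0.996], [-0.002, 0.996, -0.09], [-1.0, -0.001, 0.006]]
ft_force: [0.9, -0.1, -0.3]
opening: 0.079
```

Call:
step_arm([
  {"slide":[-1,-4,0],"dr":[0,0,0],"claw":0.9},
  {"slide":[-1,-4,0],"dr":[0,0,0],"claw":0.9},
  {"slide":[-1,-4,0],"dr":[0,0,0],"claw":0.9},
  {"slide":[-1,-4,0],"dr":[0,0,0],"claw":0.9},
  {"slide":[-1,-4,0],"dr":[0,0,0],"claw":0.9},
  {"slide":[0,-2,0],"dr":[0,0,0],"claw":0.9},
  {"slide":[0,0,0],"dr":[0,0,0],"claw":0.9},
  {"slide":[0,0,0],"dr":[0,0,0],"claw":0.9},
  {"slide":[0,0,0],"dr":[0,0,0],"claw":0.9},
  {"slide":[0,0,0],"dr":[0,0,0],"claw":0.9},
])

```text
time_s: 25.8
tcp_pos: [0.4251, -0.3648, 0.2778]
ee_rot: [[0.0, 0.09, 0.996], [0.0, 0.996, -0.09], [-1.0, 0.0, 0.0]]
ft_force: [0.2, -0.1, -0.3]
opening: 0.0789
```

```bash
python3 m.py w8; python3 v.py w8; python3 - <<'E'
from h import *
c=dict(np.load("t_w8.npz")); W=cloud(c); Z=W[...,2]*1000; d=todeck(W)*1000; X,Y=d[...,0],d[...,1]; f=c["frame"].astype(int)
def rep(l,m): print(l,m.sum(),"X",np.percentile(X[m],[1,50,99]).round(1),"Y",np.percentile(Y[m],[1,50,99]).round(1),"Z",np.percentile(Z[m],[5,50,95]).round(1)) if m.sum() else print(l,0)
rep("rake",(abs(X)<90)&(Y>-205)&(Y<76)&(Z>95)&(Z<200))
w=f.min(2)>150
rep("white under guard",w&(abs(X)<80)&(Y>85)&(Y<205)&(Z<130)&(Z>88))
m=w&(abs(X)<105)&(Y>215)&(Y<380); rep("in bin",m)
v,u=np.indices(Z.shape); b=(u>290)&(u<360)&(v>165)&(v<200)&(Z>25)&(Z<60); print("beam",cv2.minAreaRect((W[b][:,:2]*1000).astype(np.float32)))
p=dict(np.load("top0.npz"))["frame"].astype(int)
for n,(a,bb,cc,dd) in dict(beam=(295,360,165,198),beaker=(222,285,160,198),jar=(130,170,245,275)).items(): print(n,np.abs(f-p)[cc:dd,a:bb].mean())
E
```

```text
25.8 [ 0.42508575 -0.36475024  0.27776082] F [ 0.2 -0.1 -0.3] T [-0.07 -0.06  0.01] 0.07890079442711738 yaw -5.174669673181743 q [-0.73   0.294  1.748  0.     1.1   -0.64 ]
tcp deck [ -22.61394519 -409.1885039 ]
rake 396 X [-61.3   1.3  66.4] Y [-154.7  -30.9   51.8] Z [105.8 118.6 185.2]
white under guard 0
in bin 666 X [-96.4  12.2 103. ] Y [215.8 270.2 320.6] Z [-0.7 34.4 65.2]
beam ((728.5675048828125, -18.335853576660156), (41.93984603881836, 159.73553466796875), 12.801372528076172)
beam 2.572649572649573
beaker 2.9877471456418823
jar 3.2694444444444444
```

View pics/v_w8.png

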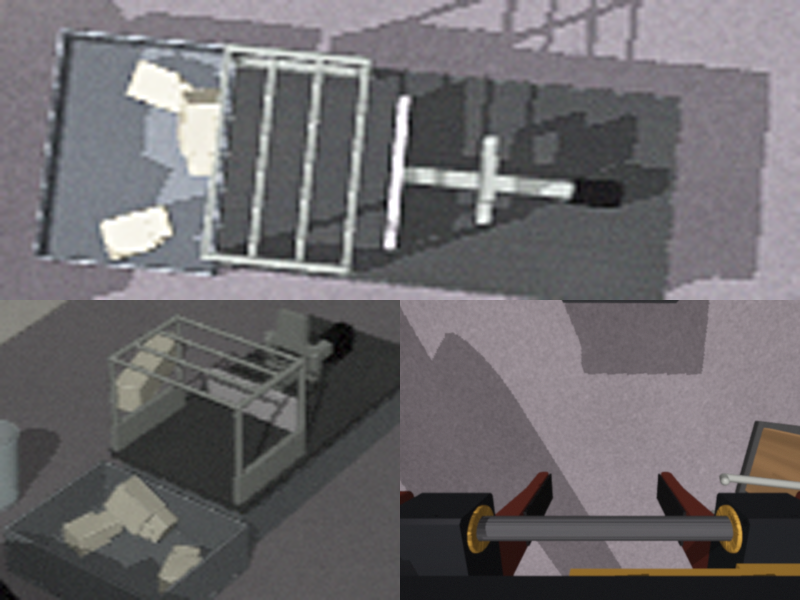

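The picture shows the rake flat on the open deck (top panel, 390–620 px) and an empty guard. All three pieces are in the bin, and the gripper is well clear.

```bash
python3 -c "
from plant import job
print(job.hand_in())"
```

```text
the job is handed in; nothing more can be done
None
```

The job is done and handed in at about 26 s. All three plaster pieces are in the bin, and the rake lies flat on the open part of the deck. I unhooked it by the tab, set it down on the open deck, let go, and took it again by the black grip. One straight push sent all three pieces over the far end before I drew it back out.

**Last checks:**
- **Guard:** no plaster pieces remain under it.
- **Pieces:** all three show inside the bin. One leans on the others by the deck end, with its highest point about 65 mm above the bench, below the deck top.
- **Rake:** it spans about y = −160 to +52 on the deck, clear of the guard.
- **Beam, beaker and jar:** they look unchanged in the before and after top views. The beam's measured position agrees within about 1 mm.
- **Gripper:** it is clear of everything and its force reading is near zero.

**What disagreed:** the given unhooking lift of 20 to 40 mm did not fit. At about 18.6 mm the arch's lower bar caught the prongs from below, with about 53 N at the wrist (limit 120 N). I lowered the rake until that load was gone and slid it off at about 15 mm, with only its own weight showing at the end of that move. The tab may have slipped about 1 mm in the fingers.

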